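Close and latch the scroll case

TASK

Close the wooden scroll case: push its slip-on end cap home against the body, swing the wire loop of the draw latch over and down behind the hooked keeper on the cap, and throw the latch lever back past its toggle point until it lies flat. Leave the other things on the ledge where they stand.

Things in the scene. Friction and masses are not known exactly. Their poses are not given: they have to be found in the camera images.
- case: Dark wooden scroll case, 92 wide x 80 high, in a low cradle screwed to the ledge (cannot move). Origin on the ledge (z = 0) below the latch lever's pivot; x runs along the case to the cap, y across, z up. Underside 12, flat top 92 mm above the ledge. Body from x = -215 to a shoulder at x = +28; a narrower neck goes on into the cap. The brass draw latch lies along y = 0 on the top.
- cap (a joint): Slip-on end cap, 100 long x 92 wide x 80 high, same section as the body, sliding along the case's x on the neck. Metres: 0 = home against the shoulder, grows as it is drawn off (up to 0.045). About 3 N moves it and it stays where it is left.
- cap_end (a point): Centre of the cap's flat end face, which is 92 wide x 80 high and looks along the case's +x; 52 mm above the ledge. Moves with the cap; at x = 128 mm in the case frame when the cap is home.
- keeper (a point): Seat in the hooked brass keeper on the cap's top: where the middle of the loop's bar ends up. Axes as the case's; 98.5 mm above the ledge; case x = 58 mm with the cap home. The bar rests on a flat plate from here to 25 mm beyond (+x). On the body's side stands the lip: 36 wide, 4 thick, foot 5 to 9 mm before the seat, top 10 mm higher, leaning 20 degrees over it to +x.
- lever (a joint): Latch lever, brass, 22 wide, 4 thick, 72 mm from pivot to tip. Radians: 0 = closed, flat, pointing to the tail (-x); pi/2 = upright; 2.2 (stop) = leaning over towards the cap. Stiff: stays where left, under 1 N at the tip turns it. With the loop hooked the push grows to about 5 N near the tip, up to the toggle point at about 0.3; below that the loop's springs pull it down to 0.
- lever_pivot (a point): Middle of the lever's hinge axis (along the case's y), at x = 0, y = 0 in the case frame, 110 mm above the ledge.
- lever_tip (a point): Middle of the free end of the lever, 72 mm from its pivot.
- loop (a joint): Swing of the wire loop against the lever, radians. The loop's rise, loop minus lever: 0 = level, pointing to the cap; pi/2 = upright; more = leaning back to the tail. Light friction: near upright it stays where left, below about 60 degrees of rise it falls by its own weight. Longer than the lever, it passes round it freely.
- loop_pin (a point): Middle of the pin that carries the loop on the lever, 18 mm from the lever's pivot, 6 degrees off the lever's line (on its underside when closed).
- loop_bar (a point): Middle of the loop's free cross-bar: round steel, 7 mm thick, along the case's y, 74 mm from the pin, 36 mm free between the legs. Springs round the legs let it stretch (16 N per mm). With the cap home and the lever upright or leaning to the cap, the loop swings down clear of the lip, 5 to 20 mm beyond the seat; throwing the lever then draws the bar under the lip.
- tier_box: Bystander: two-tier clear acrylic stacking box with two jade-green seals standing in it, 150 x 110 mm, box 107 high, seals to 150; origin under its middle.
- pad_case: Bystander: red ceramic seal pad case, lid shut, 88 x 88 x 41 mm; origin under its middle.
- stone: Bystander: black grinding stone, 130 x 86 x 27 mm; origin under its middle.
- cube: Bystander: glass paperweight cube, 60 mm; origin under its middle.

How it is judged:
On the way, in this order (a step that is already met when the one before it is completed fails the run):
1. the cap is pushed up to the body, near enough for the loop to reach the keeper (within 20 mm of home) (value of joint cap below 0.02 m), for 0.2 s.
2. the loop's bar lies down behind the keeper's lip (x of loop_bar in the frame of keeper between -0.005 and 0.03 m and z of loop_bar in the frame of keeper between -0.006 and 0.006 m), for 0.2 s.
At the end, for the whole second after the job is handed in: The cap is home (within 3 mm of the shoulder), the loop's bar is drawn into the keeper behind its lip (within 5 mm of the seat along the case, 6 mm in height), and the lever lies flat (within 0.1 rad of closed) and still (value of joint cap below 0.003 m and value of joint lever below 0.1 rad and velocity of joint lever between -0.1 and 0.1 rad/s and x of loop_bar in the frame of keeper between -0.005 and 0.005 m and z of loop_bar in the frame of keeper between -0.006 and 0.006 m); the robot touches nothing.
It fails at once if the acrylic box is shoved (moved more than 25 mm) (distance of tier_box from where it was at the start of the episode above 0.025 m).
It fails at once if the seal pad case is shoved (moved more than 25 mm) (distance of pad_case from where it was at the start of the episode above 0.025 m).
It fails at once if the grinding stone is shoved (moved more than 25 mm) (distance of stone from where it was at the start of the episode above 0.025 m).
It fails at once if the glass cube is shoved (moved more than 25 mm) (distance of cube from where it was at the start of the episode above 0.025 m).
It also fails if it takes over 56 s, if anything falls off the work surface, if the arm or the gripper's body presses on something with over 40 N, if the wrist force passes 120 N, or if a joint passes its speed limit or range.

ROBOT

A 6-joint arm with a two-finger parallel gripper is mounted at the origin on the work surface. World frame = base frame: x ahead of the robot, y to its left, z up, the work surface at z = 0. Lengths are in m, angles in rad, forces in N, time in s.
With the tool pointing down it reaches from about 0.3 to 0.775 m from the base axis. Payload 14.6 kg.
Tool frame: the origin (TCP) lies on the centre line of the jaws, within the pads' length; the fingertips stand 19 mm ahead of it and the grasp point (between the pads) is the TCP; z points along the fingers, y is the direction in which the jaws open and shut (so a half turn about z gives the same grasp; the last joint's range is limited). The gripper opens to 94 mm and grips with 3 to 60 N. Pads are 16 mm wide; open, the fingers measure 119 mm over their backs; the gripper's body (75 mm by 177 mm) begins 78 mm behind the grasp point.
Start: joints at [-1.369, 0.3, 1.521, -0, 1.321, -0.067], TCP at [0.146, -0.53, 0.224] pointing down, gripper open.
Joint ranges: [-3.03, 3.03], [-0.79, 2.21], [0.23, 2.52], [-1.04, 4.18], [0, 3.07], [-2.55, 2.55]. Speed limits (rad/s): [2.22, 2.22, 2.57, 3.14, 3.14, 3.14].

INTERFACE

Orientations are given as [roll, pitch, yaw] about the fixed x, y, z axes, in that order (R = Rz(yaw) Ry(pitch) Rx(roll)).
In Python, from station import ctrl gives the robot as it stands. The module is installed in compiled form; this text tells all that it offers.
- The arm moves only by the shell command python3 -m creep 'ROWS' [FORCE]. ROWS is a JSON object of lists of equal length, an entry for each row: "translation": the shift along the world's x, y, z in mm, a list of three; "yaw": the turn about the world's z in rad; "gripper": the closure in counts, from 0 (fully open) to 255 (shut). A call has 1 to 5 rows; each row is the pose to reach, as a shift and turn from the pose measured when the call began; what a row does not reach only later rows make up. A row lasts 1/12 s, in which the tool goes at most 41.7 mm and 7.16 degrees, less where a joint would pass 70% of its speed; a pose out of reach is approached as far as the arm can. A call with a gripper value outside its range is refused whole. The fingers move at their own pace and stop on an object; FORCE is the grip in N (left out, the last holds). Time passes only in rows, so rows that repeat a pose let the fingers close. It gives the time, the measured TCP pose, the force and the opening at its end, in the units of the state.
- ctrl.get_obs(): the state, without advancing time (a new reading comes with each control period).
- ctrl.camera(name): name is "side" or "top"; returns a dict with "pixels" (480x640x3 uint8, red, green, blue), "depth" (480x640 float32, m along the optical axis (not along the pixel's ray), 0 where there is no reading), "fx", "fy", "cx", "cy" (pixels), "dist" ([k1, k2, p1, p2, k3] as OpenCV has them; the pictures are not rectified), "R" (3x3) and "t" (3): a world point X has camera coordinates R X + t. Camera axes: x right, y down, z forward; pixel columns grow to the right and rows downward; lengths in m; the calibration is good to about 2 mm. A picture is of the moment at which its call begins.
- ctrl.hand_in(): hands the job in, once; it reports no verdict.
The state is a dict: "time_s": time; "qpos": joint angles; "joint_vel": joint speeds; "tau": joint torques, N m; "ee_pos": TCP position; "eef_rot": TCP orientation; "force": force on the tool from outside, world axes, zero at the start; "moment": the same for the moment, N m; "grip_width": finger opening in m.
Only numpy, scipy, OpenCV 4.12 (cv2) and the standard library are available. Lean on these libraries where they do the work, as an engineer would, in place of code of your own. Each camera call takes 0.05 s, during which the arm holds its last target. There are 200 camera calls.

## Working session

There is one attempt and no reset: what is moved stays moved. The work goes in short steps, Python scripts to look and compute and a shell command to move; the robot and the scene stay as the last step left them, time stands still between calls to the robot, and variables do not carry over. Pictures are saved under pics/ and viewed, about 8 in all and at most 12, crops included, and the job is handed in when it is done.

```bash
mkdir -p pics; ls
cat > h.py <<'E'
import numpy as np,cv2
from station import ctrl
def snap(n,f=None):
    c=ctrl.camera(n)
    if f: cv2.imwrite('pics/'+f,c['pixels'][:,:,::-1])
    return c
def pt(c,u,v,w=1):
    # 3D world from depth
    d=c['depth'][v-w:v+w+1,u-w:u+w+1]; d=np.median(d[d>0])
    x,y=ray(c,u,v); return c['R'].T@(np.array([x*d,y*d,d])-c['t'])
def ray(c,u,v):
    K=np.array([[c['fx'],0,c['cx']],[0,c['fy'],c['cy']],[0,0,1]])
    return cv2.undistortPoints(np.array([[[u,v]]],float),K,np.array(c['dist']))[0,0]
def onz(c,u,v,z):
    x,y=ray(c,u,v); o=-c['R'].T@c['t']; d=c['R'].T@np.array([x,y,1]); return o+d*(z-o[2])/d[2]
def cloud(c):
    K=np.array([[c['fx'],0,c['cx']],[0,c['fy'],c['cy']],[0,0,1]])
    vv,uu=np.mgrid[0:480,0:640]; p=cv2.undistortPoints(np.stack([uu,vv],-1).reshape(-1,1,2).astype(float),K,np.array(c['dist']))[:,0]
    d=c['depth'].reshape(-1); P=np.c_[p*d[:,None],d]
    return ((P-c['t'])@c['R']).reshape(480,640,3)
E
python3 - <<'E'
from h import *
for n in('top','side'):
    c=snap(n,n+'1.png'); print(n,-c['R'].T@c['t'],c['R'][2],c['fx'])
o=ctrl.get_obs(); print(o)
E
```

```text
pics
top [ 0.48270156 -0.07286286  1.08213128] [ 0.05768067  0.00665306 -0.99831292] 568.1789845284856
side [ 0.45237095 -0.74042971  0.50809407] [ 0.12146214  0.83500363 -0.53667111] 454.80199497842966
{'time_s': 0.1, 'qpos': array([-1.36858549e+00,  3.00396850e-01,  1.52151809e+00, -4.23060032e-05,
        1.32070561e+00, -6.66145244e-02]), 'joint_vel': array([-0.00099849, -0.00253757, -0.00121794, -0.00132702,  0.0004384 ,
        0.00163764]), 'tau': array([ 1.75032539e-03, -5.32638001e+01, -3.53281438e+01,  7.09602982e-02,
        2.34677747e-02, -6.29976080e-05]), 'ee_pos': array([ 0.14601513, -0.53003738,  0.2239537 ]), 'eef_rot': array([-3.14056431e+00, -2.75341168e-05,  2.68835843e-01]), 'force': array([ 0.35117037, -0.02739573, -1.18898035]), 'moment': array([ 0.02577296, -0.00066725,  0.03554036]), 'grip_width': 0.09412519633069778}
```

View pics/top1.png

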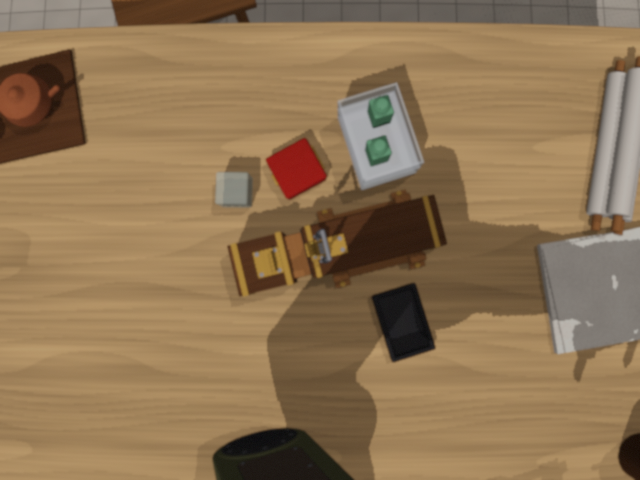

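View pics/side1.png

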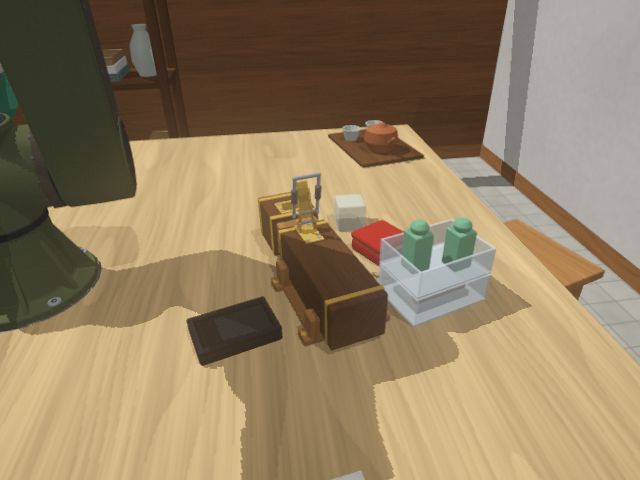

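The top view shows the cap at left (240,265), drawn off, with the body running right to (440,220). The latch is at (325,245), with the lever and loop both about upright. The pad case (297,168) and cube (233,189) are above the cap, and the stone (403,322) is below the body.

Run:
```python
from h import *
c=snap('top'); P=cloud(c); z=P[...,2]; d=c['depth']
print('depth ok',(d>0).mean())
for u,v in[(380,235),(400,225),(255,280),(233,189),(297,168),(403,322),(380,150),(297,250)]: print(u,v,pt(c,u,v).round(4))
m=((abs(z-.092)<.008)&(d>0)).astype(np.uint8); m[:190]=0;m[300:]=0;m[:,:225]=0;m[:,455:]=0
n,l,s,_=cv2.connectedComponentsWithStats(m)
for i in range(1,n):
    if s[i,4]<150: continue
    r=cv2.minAreaRect(np.argwhere(l==i)[:,::-1].astype(np.float32)); b=cv2.boxPoints(r)
    print(s[i]); print(np.array([onz(c,*q,.092)[:2] for q in b]).round(4))
# things above 0.1
m=(z>.1)&(z<.3)&(d>0); m[:190]=0;m[300:]=0;m[:,:225]=0;m[:,455:]=0
q=P[m]; print(len(q)); print(q[np.argsort(q[:,2])][::max(1,len(q)//25)].round(3))
```

```text
depth ok 0.9958626302083333
380 235 [ 0.5434 -0.1465  0.0924]
400 225 [ 0.5609 -0.1817  0.0919]
255 280 [0.4651 0.0717 0.0917]
233 189 [0.6297 0.1179 0.0595]
297 168 [0.6715 0.0027 0.0389]
403 322 [ 0.3853 -0.1943  0.0177]
380 150 [ 0.6819 -0.1433  0.1481]
297 250 [ 0.5177 -0.0011  0.0849]
[  227   195   220   102 10174]
[[ 0.5259  0.1226]
 [ 0.6169 -0.2422]
 [ 0.525  -0.264 ]
 [ 0.4347  0.0989]]
618
[[ 0.54  -0.073  0.1  ]
 [ 0.483  0.032  0.104]
 [ 0.507  0.044  0.106]
 [ 0.496  0.04   0.109]
 [ 0.5    0.038  0.111]
 [ 0.513 -0.048  0.113]
 [ 0.52  -0.045  0.127]
 [ 0.498 -0.045  0.13 ]
 [ 0.528 -0.041  0.132]
 [ 0.522 -0.04   0.137]
 [ 0.522 -0.037  0.145]
 [ 0.509 -0.039  0.151]
 [ 0.52  -0.032  0.158]
 [ 0.512 -0.034  0.164]
 [ 0.521 -0.03   0.167]
 [ 0.544 -0.039  0.172]
 [ 0.511 -0.028  0.175]
 [ 0.513 -0.027  0.177]
 [ 0.521 -0.022  0.179]
 [ 0.516 -0.024  0.18 ]
 [ 0.532 -0.048  0.2  ]
 [ 0.534 -0.055  0.202]
 [ 0.527 -0.053  0.203]
 [ 0.535 -0.05   0.204]
 [ 0.524 -0.055  0.204]
 [ 0.509 -0.058  0.205]]
```

Run:
```python
from h import *
c=snap('side'); cv2.imwrite('pics/sidec.png',cv2.resize(c['pixels'][160:270,240:400,::-1],None,fx=5,fy=5,interpolation=cv2.INTER_CUBIC))
c=snap('top'); cv2.imwrite('pics/topc.png',cv2.resize(c['pixels'][190:300,220:380,::-1],None,fx=5,fy=5,interpolation=cv2.INTER_CUBIC))
```

```text
(no output)
```

View pics/sidec.png

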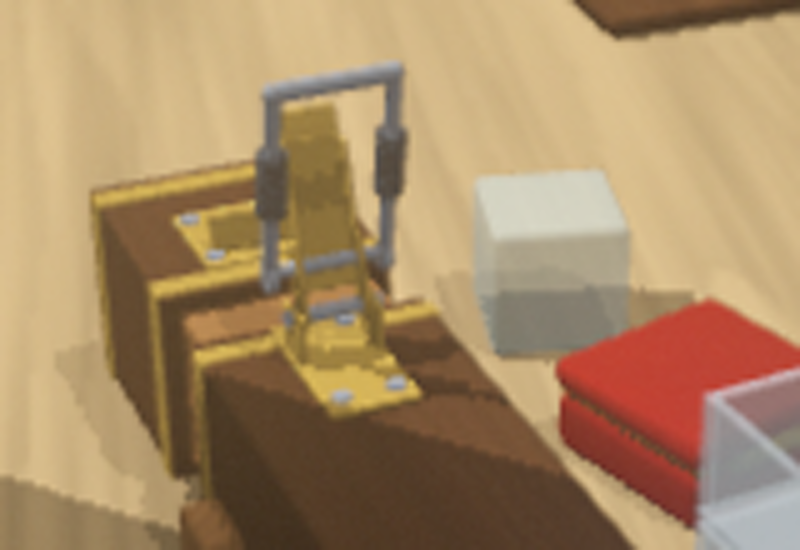

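View pics/topc.png

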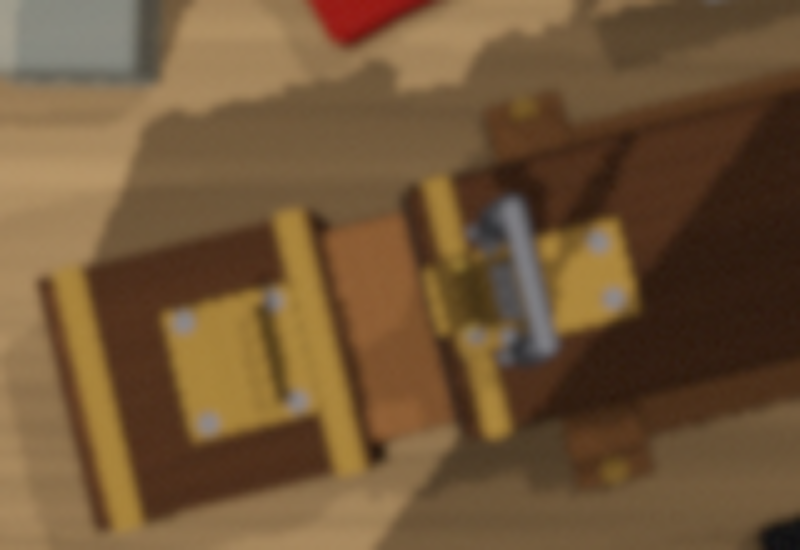

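The case axis points along (-0.242, 0.970) in world, with its origin near (0.519, -0.045). The cap is off by about 33 mm and the lever is at about 1.85 rad. The loop bar sits near case x -11, z 0.204. I'll go round to the cap's end with the fingers closed; the jaws already line up with the case axis.

```bash
M='python3 -m creep'
python3 -m creep '{"translation":[[82,169,0],[82,169,0],[82,169,0],[82,169,0],[82,169,0]],"yaw":[0,0,0,0,0],"gripper":[255,255,255,255,255]}' 20
python3 -m creep '{"translation":[[82,169,0],[82,169,0],[82,169,0],[82,169,0],[82,169,0]],"yaw":[0,0,0,0,0],"gripper":[255,255,255,255,255]}'
python3 -m creep '{"translation":[[82,169,0],[82,169,0],[82,169,0],[82,169,0],[82,169,0]],"yaw":[0,0,0,0,0],"gripper":[255,255,255,255,255]}'
python3 -m creep '{"translation":[[82,169,0],[82,169,0],[82,169,0],[82,169,0],[82,169,0]],"yaw":[0,0,0,0,0],"gripper":[255,255,255,255,255]}'
```

```text
time_s: 0.67
ee_pos: [0.229, -0.358, 0.2242]
eef_rot: [-3.141, -0.0, 0.27]
force: [0.7, -0.3, 1.2]
grip_width: 0.0643
time_s: 1.08
ee_pos: [0.3116, -0.1862, 0.2244]
eef_rot: [-3.141, -0.001, 0.271]
force: [0.4, 0.2, 0.1]
grip_width: 0.0307
time_s: 1.5
ee_pos: [0.3944, -0.014, 0.2245]
eef_rot: [-3.141, -0.002, 0.273]
force: [0.8, -0.6, -1.3]
grip_width: 0.0008
time_s: 1.92
ee_pos: [0.4771, 0.1584, 0.2243]
eef_rot: [-3.141, -0.002, 0.274]
force: [0.2, -1.7, -0.2]
grip_width: 0.0005
```

```bash
python3 -m creep '{"translation":[[-8,-2,-40],[-8,-2,-80],[-8,-2,-120],[-8,-2,-154],[-8,-2,-154]],"yaw":[0,0,0,0,0],"gripper":[255,255,255,255,255]}'
python3 -m creep '{"translation":[[2,-8,0],[4,-16,0],[6,-24,0],[8,-32,0],[10,-40,0]],"yaw":[0,0,0,0,0],"gripper":[255,255,255,255,255]}'
python3 -m creep '{"translation":[[1,-4,0],[2,-8,0],[3,-12,0],[4,-16,0],[4,-16,0]],"yaw":[0,0,0,0,0],"gripper":[255,255,255,255,255]}'
python3 - <<'E'
from h import *
c=snap('top','top2.png')
for v,u in[(262,225),(262,232),(262,240)]: print(pt(c,u,v))
E
```

```text
time_s: 2.33
ee_pos: [0.4659, 0.1556, 0.0646]
eef_rot: [-3.14, 0.008, 0.275]
force: [-0.6, -0.7, -1.4]
grip_width: 0.0005
time_s: 2.75
ee_pos: [0.477, 0.1149, 0.0663]
eef_rot: [-3.14, 0.005, 0.274]
force: [-0.3, 4.6, 3.2]
grip_width: 0.0002
time_s: 3.17
ee_pos: [0.4813, 0.0983, 0.0664]
eef_rot: [-3.14, 0.005, 0.274]
force: [-0.5, 0.0, 0.1]
grip_width: 0.0004
[0.49282526 0.07233475 0.35416163]
[0.49283605 0.06331833 0.35381421]
[0.49272078 0.05145274 0.36249173]
```

```bash
python3 -m creep '{"translation":[[1,-3,0],[1,-5,0],[1.5,-6,0],[1.5,-6,0]],"yaw":[0,0,0,0],"gripper":[255,255,255,255]}'
python3 -m creep '{"translation":[[0.5,-2,0],[1,-4,0],[1,-4,0]],"yaw":[0,0,0],"gripper":[255,255,255]}'
```

```text
time_s: 3.55
ee_pos: [0.4825, 0.0923, 0.0661]
eef_rot: [-3.141, 0.005, 0.274]
force: [-1.4, -0.4, 1.0]
grip_width: 0.0005
time_s: 3.8
ee_pos: [0.4831, 0.0901, 0.0662]
eef_rot: [-3.137, 0.005, 0.273]
force: [-5.5, 23.7, 3.8]
grip_width: 0.0003
```

The cap is home: the force rose to 24 N. Next I back off, lift over the loop to its tail side and look.

```bash
python3 -m creep '{"translation":[[-5,20,0],[-5,20,41],[-5,20,82],[-5,20,123],[-5,20,164]],"yaw":[0,0,0,0,0],"gripper":[255,255,255,255,255]}'
python3 -m creep '{"translation":[[0,0,38],[10,-40,38],[20,-80,38],[30,-120,38],[40,-160,38]],"yaw":[0,0,0,0,0],"gripper":[255,255,255,255,255]}'
python3 -m creep '{"translation":[[10,-40,0],[13,-48,0],[13,-48,0]],"yaw":[0,0,0],"gripper":[255,255,255]}'
python3 - <<'E'
from h import *
c=snap('side'); cv2.imwrite('pics/side3.png',cv2.resize(c['pixels'][110:290,220:420,::-1],None,fx=3,fy=3,interpolation=cv2.INTER_CUBIC))
P=cloud(c); z=P[...,2]
O=np.array([.519,-.0445]); ex=np.array([-.242,.970]); ey=np.array([-.970,-.242])
q=P[(c['depth']>0)&(z>.1)&(z<.22)]; X=(q[:,:2]-O)@ex; Y=(q[:,:2]-O)@ey
k=(abs(Y)<.035)&(X>-.03)&(X<.09)
r=np.c_[X,Y,q[:,2]][k]; r=r[np.argsort(r[:,2])]; print(len(r)); print((r[::max(1,len(r)//30)]*1000).round(0))
E
```

```text
time_s: 4.22
ee_pos: [0.4776, 0.1099, 0.2322]
eef_rot: [-3.137, 0.006, 0.273]
force: [0.1, 0.5, -0.2]
grip_width: 0.0004
time_s: 4.63
ee_pos: [0.5176, -0.0522, 0.2704]
eef_rot: [-3.138, 0.005, 0.274]
force: [1.1, 0.0, 0.4]
grip_width: 0.0002
time_s: 4.88
ee_pos: [0.5307, -0.1029, 0.2698]
eef_rot: [-3.138, 0.006, 0.27]
force: [-0.4, 0.3, -0.2]
grip_width: 0.0006
1128
[[-11.  11. 100.]
 [ -8.  10. 104.]
 [ -4.   3. 109.]
 [ -1.   5. 112.]
 [  2. -13. 114.]
 [ -1.  10. 121.]
 [  2.   6. 124.]
 [  1. -18. 128.]
 [  2.  -8. 129.]
 [  3. -12. 132.]
 [  5.  -4. 135.]
 [  3.  -1. 138.]
 [ -2. -22. 142.]
 [  7.  -4. 145.]
 [  4. -13. 149.]
 [  8.   4. 153.]
 [ -8.  19. 155.]
 [  8.   2. 158.]
 [ 11.   1. 160.]
 [ 13.   0. 163.]
 [ 13.   5. 166.]
 [ 15.  -6. 168.]
 [ 13.   3. 171.]
 [ 18.   7. 173.]
 [ -9.  16. 176.]
 [ 20.  -7. 177.]
 [-11. -24. 186.]
 [-14. -23. 196.]
 [-11. -17. 200.]
 [-13. -18. 202.]
 [-14. -22. 203.]]
```

View pics/side3.png

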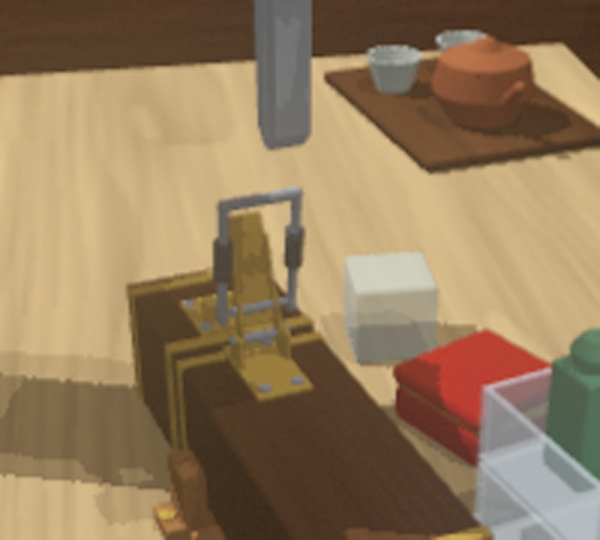

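The side view shows the cap against the shoulder, the lever leaning a little to the cap and the loop bar at the top (crop 260,200). The fingers hang above and behind it. I'll lower them and push the bar towards the cap above the lever tip.

```bash
python3 -m creep '{"translation":[[0,0,-35],[0,0,-65],[0,0,-65],[-4,16,-65],[-6,24,-65]],"yaw":[0,0,0,0,0],"gripper":[255,255,255,255,255]}'
python3 -m creep '{"translation":[[-2,8,0],[-4,16,0],[-6,24,0],[-8,32,0],[-10,40,0]],"yaw":[0,0,0,0,0],"gripper":[255,255,255,255,255]}'
python3 -m creep '{"translation":[[-2,8,0],[-4,15,0],[-5,20,0],[-5,20,0],[-5,20,0]],"yaw":[0,0,0,0,0],"gripper":[255,255,255,255,255]}'
cat > chk.py <<'E'
from h import *
import sys
c=snap('side'); cv2.imwrite('pics/'+sys.argv[1],cv2.resize(c['pixels'][110:290,220:420,::-1],None,fx=3,fy=3,interpolation=cv2.INTER_CUBIC))
P=cloud(c); z=P[...,2]
O=np.array([.519,-.0445]); ex=np.array([-.242,.970]); ey=np.array([-.970,-.242])
q=P[(c['depth']>0)&(z>.098)&(z<.22)]; X=(q[:,:2]-O)@ex; Y=(q[:,:2]-O)@ey
k=(abs(Y)<.035)&(X>-.1)&(X<.1)
r=np.c_[X,Y,q[:,2]][k]; r=r[np.argsort(r[:,0])]; print(len(r)); print((r[::max(1,len(r)//40)]*1000).round(0).tolist())
e=ctrl.get_obs()['ee_pos']; print('tcp case',(e[:2]-O)@ex,(e[:2]-O)@ey,e[2])
E
python3 chk.py side4.png
```

```text
time_s: 5.35
ee_pos: [0.5244, -0.0753, 0.2062]
eef_rot: [-3.138, 0.006, 0.273]
force: [-0.3, -0.2, 0.4]
grip_width: 0.0005
time_s: 5.77
ee_pos: [0.5142, -0.0345, 0.2065]
eef_rot: [-3.138, 0.005, 0.273]
force: [0.6, -0.8, -0.9]
grip_width: 0.0003
time_s: 6.18
ee_pos: [0.5093, -0.0143, 0.2065]
eef_rot: [-3.138, 0.005, 0.274]
force: [-0.2, 0.3, -0.9]
grip_width: 0.0006
1349
[[-12.0, 13.0, 107.0], [-8.0, 13.0, 113.0], [-5.0, 10.0, 113.0], [-3.0, -1.0, 107.0], [-2.0, 9.0, 123.0], [-1.0, -25.0, 131.0], [-0.0, 1.0, 112.0], [0.0, 2.0, 122.0], [1.0, 4.0, 124.0], [2.0, 2.0, 129.0], [3.0, 1.0, 131.0], [4.0, -12.0, 137.0], [5.0, -11.0, 133.0], [6.0, -12.0, 140.0], [7.0, 11.0, 135.0], [8.0, 5.0, 139.0], [9.0, -7.0, 155.0], [10.0, -4.0, 154.0], [11.0, -25.0, 139.0], [12.0, -12.0, 155.0], [14.0, 9.0, 164.0], [15.0, 18.0, 150.0], [16.0, -23.0, 149.0], [17.0, -9.0, 171.0], [18.0, 6.0, 204.0], [18.0, 4.0, 198.0], [19.0, -6.0, 213.0], [19.0, 3.0, 218.0], [20.0, -19.0, 154.0], [21.0, -25.0, 154.0], [21.0, -20.0, 155.0], [24.0, 20.0, 164.0], [26.0, 3.0, 190.0], [28.0, 15.0, 163.0], [30.0, 10.0, 206.0], [34.0, 11.0, 210.0], [36.0, -24.0, 171.0], [40.0, 10.0, 204.0], [45.0, 19.0, 183.0], [47.0, 16.0, 187.0], [50.0, -22.0, 187.0]]
tcp case 0.03139568889502919 0.0021908935303098127 0.20643063225133065
```

View pics/side4.png

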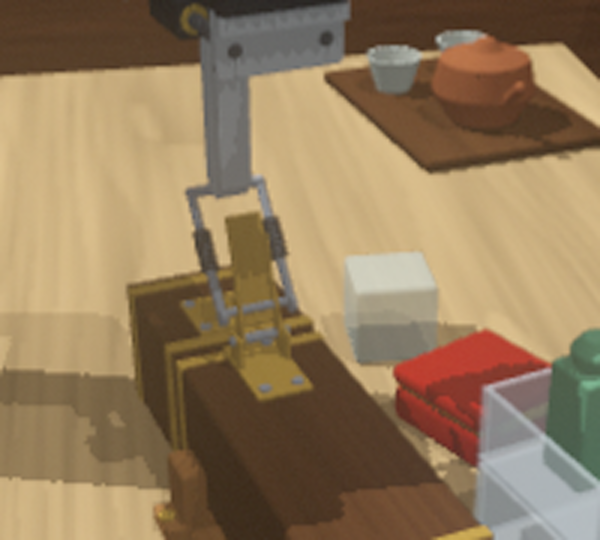

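The bar is at about x 48, z 0.188, resting against the finger's front (crop 225,190). I'll push a little further and lower with it.

```bash
python3 -m creep '{"translation":[[-2,8,0],[-4,15,-5],[-5,19,-12],[-5,19,-12],[-5,19,-12]],"yaw":[0,0,0,0,0],"gripper":[255,255,255,255,255]}'
python3 chk.py side5.png
```

```text
time_s: 6.65
ee_pos: [0.504, 0.0047, 0.1939]
eef_rot: [-3.138, 0.006, 0.274]
force: [-0.7, -0.5, -0.0]
grip_width: 0.0002
1127
[[-12.0, 12.0, 105.0], [-8.0, -17.0, 112.0], [-5.0, -12.0, 120.0], [-4.0, -22.0, 125.0], [-3.0, -24.0, 126.0], [-2.0, -13.0, 124.0], [-1.0, -14.0, 136.0], [-0.0, 1.0, 126.0], [0.0, -13.0, 129.0], [1.0, -17.0, 130.0], [2.0, -13.0, 136.0], [3.0, -12.0, 130.0], [4.0, 8.0, 146.0], [5.0, 9.0, 149.0], [5.0, -11.0, 141.0], [6.0, 9.0, 141.0], [7.0, -3.0, 140.0], [8.0, 0.0, 150.0], [10.0, 9.0, 162.0], [10.0, -8.0, 149.0], [12.0, 4.0, 164.0], [13.0, -11.0, 155.0], [14.0, -2.0, 168.0], [16.0, -3.0, 172.0], [18.0, 1.0, 172.0], [20.0, -5.0, 178.0], [28.0, 21.0, 115.0], [38.0, 5.0, 219.0], [38.0, 3.0, 214.0], [39.0, -7.0, 190.0], [39.0, 5.0, 213.0], [39.0, 11.0, 202.0], [40.0, -0.0, 199.0], [40.0, -4.0, 198.0], [41.0, -1.0, 204.0], [43.0, 11.0, 201.0], [47.0, 11.0, 212.0], [52.0, 4.0, 109.0], [54.0, 10.0, 195.0], [58.0, 11.0, 186.0], [69.0, -12.0, 102.0]]
tcp case 0.051117631930149676 0.0024550517500403126 0.19425139865324875
```

View pics/side5.png

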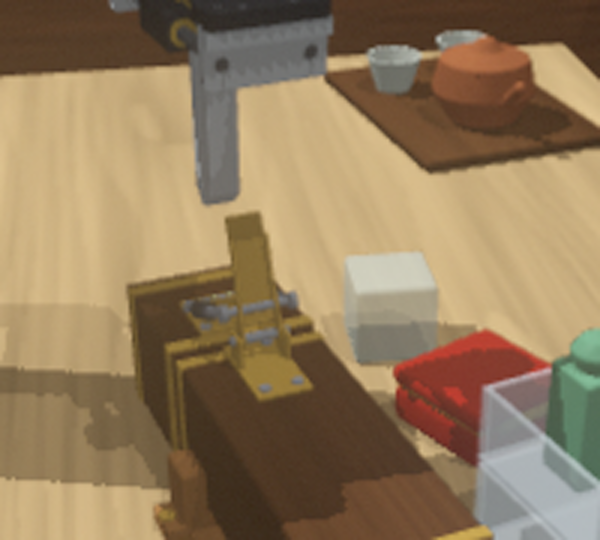

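The loop has dropped onto the plate beyond the lip (bar about x 69, z 0.102), and the lever still stands with its tip at x 21, z 0.179. Now I throw the lever, with the fingertips' tail edge following its arc.

```bash
python3 -m creep '{"translation":[[2,-7,-4],[3,-14,-8],[5,-21,-8],[7,-28,-7],[9,-35,-5]],"yaw":[0,0,0,0,0],"gripper":[255,255,255,255,255]}'
python3 -m creep '{"translation":[[2,-8,-1],[4,-16,-2],[6,-23,-4],[7.5,-30,-7],[9,-36,-11]],"yaw":[0,0,0,0,0],"gripper":[255,255,255,255,255]}'
python3 chk.py side6.png
```

```text
time_s: 7.12
ee_pos: [0.5133, -0.0315, 0.1891]
eef_rot: [-3.138, 0.006, 0.273]
force: [-0.3, 0.7, -0.6]
grip_width: 0.0005
time_s: 7.53
ee_pos: [0.5226, -0.0684, 0.1779]
eef_rot: [-3.138, 0.006, 0.273]
force: [-0.1, 1.2, 1.2]
grip_width: 0.0004
1116
[[-42.0, -1.0, 169.0], [-40.0, -1.0, 164.0], [-39.0, 6.0, 187.0], [-38.0, -0.0, 215.0], [-38.0, 4.0, 177.0], [-38.0, 6.0, 183.0], [-37.0, 2.0, 178.0], [-37.0, 0.0, 196.0], [-37.0, -4.0, 207.0], [-37.0, 2.0, 192.0], [-36.0, -12.0, 153.0], [-36.0, 2.0, 220.0], [-36.0, 4.0, 173.0], [-36.0, -2.0, 196.0], [-35.0, 11.0, 216.0], [-35.0, -7.0, 185.0], [-34.0, 11.0, 209.0], [-33.0, 8.0, 218.0], [-31.0, -1.0, 151.0], [-29.0, 4.0, 147.0], [-27.0, -4.0, 145.0], [-25.0, -1.0, 140.0], [-23.0, -11.0, 137.0], [-22.0, 9.0, 217.0], [-20.0, -12.0, 126.0], [-19.0, 19.0, 126.0], [-18.0, 11.0, 182.0], [-17.0, 11.0, 169.0], [-16.0, -17.0, 122.0], [-15.0, 11.0, 185.0], [-14.0, 11.0, 177.0], [-11.0, 21.0, 127.0], [-9.0, 9.0, 127.0], [-7.0, -21.0, 123.0], [-4.0, -1.0, 110.0], [2.0, 14.0, 100.0], [14.0, 24.0, 114.0], [46.0, 19.0, 105.0], [50.0, 8.0, 109.0], [51.0, -10.0, 103.0], [52.0, -10.0, 106.0], [55.0, -3.0, 108.0]]
tcp case -0.024556006686645652 0.002655226630808558 0.1769084029295723
```

View pics/side6.png

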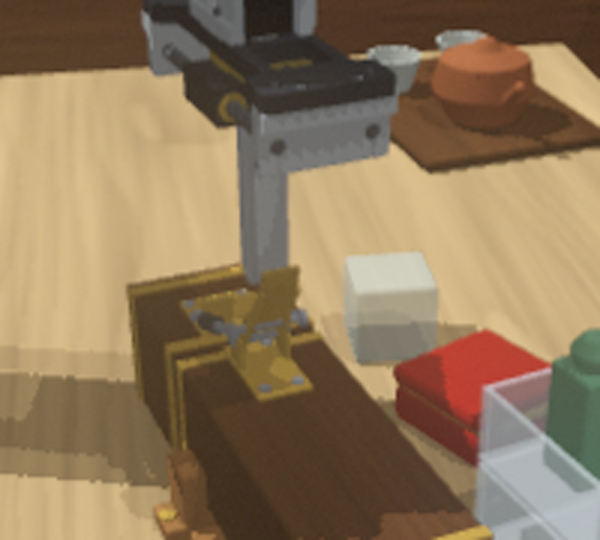

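The lever is about 53° up and following. I continue down the arc.

```bash
python3 -m creep '{"translation":[[1.5,-6,-6],[3,-11,-12],[4,-15,-18],[4.5,-18,-25],[5,-20,-32]],"yaw":[0,0,0,0,0],"gripper":[255,255,255,255,255]}'
python3 -m creep '{"translation":[[0,-1,-5],[0,-1,-9],[0,-1,-9]],"yaw":[0,0,0],"gripper":[255,255,255]}'
```

```text
time_s: 8.0
ee_pos: [0.5274, -0.0894, 0.1441]
eef_rot: [-3.138, 0.007, 0.272]
force: [0.8, 0.1, 0.5]
grip_width: 0.0002
time_s: 8.25
ee_pos: [0.5269, -0.0902, 0.1339]
eef_rot: [-3.137, 0.009, 0.272]
force: [-0.9, -0.1, -0.3]
grip_width: 0.0005
```

```bash
python3 -m creep '{"translation":[[0,0,40],[0,0,80],[0,0,120],[-40,0,130],[-80,0,130]],"yaw":[0,0,0,0,0],"gripper":[255,255,255,255,255]}'
python3 -m creep '{"translation":[[-40,0,0],[-80,0,0],[-120,0,0],[-120,0,0],[-120,0,0]],"yaw":[0,0,0,0,0],"gripper":[255,255,255,255,255]}'
python3 chk.py side7.png
python3 - <<'E'
from h import *
c=snap('top'); cv2.imwrite('pics/top7.png',cv2.resize(c['pixels'][130:310,220:460,::-1],None,fx=3,fy=3,interpolation=cv2.INTER_CUBIC))
E
```

```text
time_s: 8.67
ee_pos: [0.4476, -0.0902, 0.2669]
eef_rot: [-3.14, 0.004, 0.273]
force: [-0.3, -0.7, 0.5]
grip_width: 0.0004
time_s: 9.08
ee_pos: [0.3268, -0.0902, 0.2679]
eef_rot: [3.142, 0.001, 0.272]
force: [-0.2, -0.5, 0.4]
grip_width: 0.0008
744
[[-76.0, 2.0, 112.0], [-73.0, -2.0, 112.0], [-69.0, 1.0, 114.0], [-62.0, -11.0, 111.0], [-59.0, 9.0, 107.0], [-55.0, -12.0, 111.0], [-51.0, 8.0, 112.0], [-48.0, -4.0, 113.0], [-44.0, -8.0, 112.0], [-42.0, 8.0, 108.0], [-37.0, 10.0, 108.0], [-33.0, -3.0, 111.0], [-30.0, -14.0, 112.0], [-27.0, -9.0, 112.0], [-25.0, 20.0, 110.0], [-24.0, 19.0, 111.0], [-23.0, 13.0, 107.0], [-21.0, 3.0, 112.0], [-19.0, -1.0, 112.0], [-16.0, -4.0, 112.0], [-14.0, 10.0, 107.0], [-11.0, -2.0, 111.0], [-9.0, 19.0, 109.0], [-5.0, -1.0, 111.0], [-4.0, 3.0, 109.0], [-3.0, 4.0, 113.0], [-1.0, -19.0, 112.0], [2.0, 11.0, 113.0], [6.0, -24.0, 109.0], [10.0, 24.0, 104.0], [17.0, -24.0, 108.0], [23.0, -19.0, 108.0], [30.0, -19.0, 103.0], [41.0, -22.0, 101.0], [48.0, 13.0, 100.0], [49.0, 15.0, 103.0], [50.0, 8.0, 107.0], [51.0, -19.0, 103.0], [51.0, -18.0, 107.0], [52.0, -12.0, 104.0], [53.0, -22.0, 101.0], [55.0, 11.0, 103.0]]
tcp case 0.0019058160831122162 0.1965944128859394 0.2676262973158442
```

View pics/side7.png

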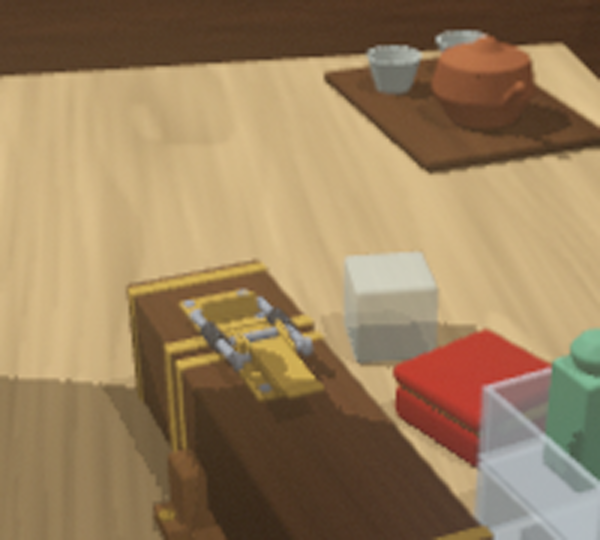

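View pics/top7.png

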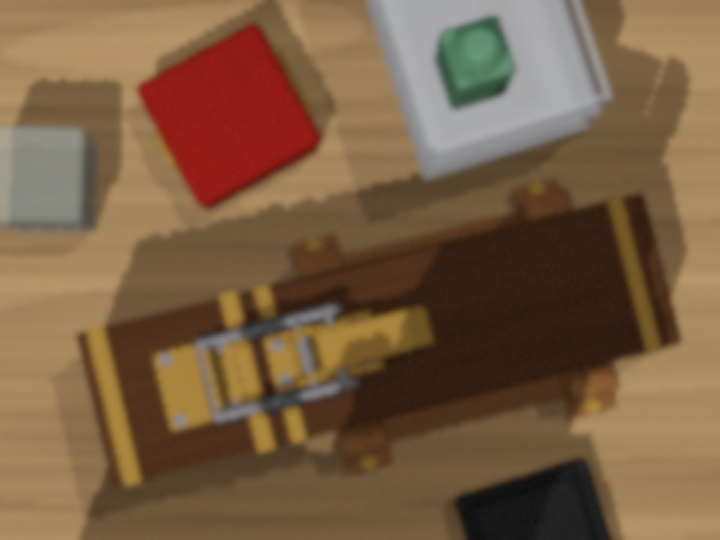

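The lever lies flat (z about 0.112 along its whole length). The top view shows the loop bar (crop 207,380) behind the lip, the cap shut against the body, and the bystanders where they were. The robot is clear, so I hand in.

```bash
python3 -c "
from station import ctrl
o=ctrl.get_obs();print(o['time_s'],o['force'],o['joint_vel'].round(3));print(ctrl.hand_in())"
```

```text
9.1833 [ 0.26724263 -0.76338846 -0.62142568] [ 0.007  0.031 -0.009 -0.     0.001 -0.001]
the job is handed in; nothing more can be done
None
```

The scroll case is closed and the job is handed in, at about 9.2 s on the robot's clock. The hand-in gives no verdict.

- **Cap:** I pushed it about 33 mm until the force rose to about 24 N against the shoulder. The last pictures show it shut against the body.
- **Loop:** I tipped it over with the closed fingers. It fell onto the plate beyond the lip, with the bar at about x 69 mm, z 102 mm in the case frame.
- **Lever:** I threw it along its arc. The force on the fingers was back to zero near the end, so the springs had pulled it down, and its top now reads level at about 112 mm along its whole length.
- **Last checks:** The last top view shows the bar behind the lip. I judged its final seat from that picture and did not measure it to the millimetre. The pad case, cube, acrylic box and stone look where they were, though I did not measure them again. The arm was clear and close to still, with no contact force.

No check failed or disagreed.

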